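# Uncap the leaning spray bottle and park its cap

### The arm

A 6-joint arm with a two-finger parallel gripper is mounted at the origin on the work surface. World frame = base frame: x ahead of the robot, y to its left, z up, the work surface at z = 0. Lengths are in mm, angles in rad, forces in N, time in s.
With the tool pointing down it reaches from about 375 to 925 mm from the base axis. Payload 5.7 kg.
Tool frame: the origin (TCP) lies midway between the tips of the shut fingers; the grasp point (between the pads) lies 19 mm behind it; z points along the fingers, y is the line along which they close (so a half turn about z gives the same grasp; the last joint's range is limited). The gripper opens to 88 mm and grips with 3 to 60 N. Pads are 20 mm wide; open, the fingers measure 115 mm over their backs; the gripper's body (75 mm by 178 mm) begins 61 mm behind the grasp point.
Start: joints at [1.213, 0.359, 1.51, -0, 1.272, -0.115], TCP at [144.247, 582.37, 222.623] pointing down, gripper open.
Joint ranges: [-2.97, 2.97], [-1.01, 2.36], [0.21, 2.38], [-0.96, 4.11], [0.2, 2.71], [-2.98, 2.98]. Speed limits (rad/s): [2.39, 2.39, 3.14, 3.14, 3.14, 3.14].

### API

Orientations are given as a 3x3 rotation matrix whose columns are the frame's x, y, z axes.
In Python, from plant import get_state, capture, hand_in gives the robot as it stands.
- The arm moves only by the tool apply_moves, never from a script. Its argument "moves" is a list of rows, each an object with "travel": the shift along the tool's x, y, z in m, a list of three; "twist": the turn, a rotation vector about the tool's x, y, z in degrees, a list of three; "hand": the finger opening in m, from 0 to 0.0878. A call has 1 to 8 rows; each row is the pose to reach, as a shift and turn from the pose commanded when the call began, along the tool's axes at that moment; what a row does not reach only later rows make up. A row lasts 1/8 s, in which the tool goes at most 62.5 mm and 10.7 degrees, less where a joint would pass 70% of its speed; a pose out of reach is approached as far as the arm can. A call with a gripper value outside its range is refused whole. The fingers move at their own pace and stop on an object; "squeeze" is the grip in N (left out, the last holds). Time passes only in rows, so rows that repeat a pose let the fingers close. It gives the time, the measured TCP pose, the force, the opening and the grip force at its end, in the units of the state.
- get_state(): the state, without advancing time (a new reading comes with each control period).
- capture(name): name is "scene" or "side" or "wrist"; returns a dict with "pixels" (420x560x3 uint8, red, green, blue), "K" (3x3 intrinsics, pixels), "rvec" (rotation vector, rad) and "tvec" (3), from world to camera coordinates, as OpenCV has them; the wrist camera has in their place "hand_eye" (4x4, takes a point from camera to tool coordinates, whose origin is the TCP and whose axes are the flange's). Camera axes: x right, y down, z forward; pixel columns grow to the right and rows downward; lengths in mm; the calibration is good to about 2 mm. A picture is of the moment at which its call begins: read the wrist's pose just before it. There is no depth.
- hand_in(): hands the job in; it is judged then, once.
The state is a dict: "time": time; "joint_positions": joint angles; "qvel": joint speeds; "joint_efforts": joint torques, N m; "tcp_pos": TCP position; "ee_rot": TCP orientation; "force": force on the tool from outside, world axes, zero at the start; "wrist_torque": the same for the moment, N m; "finger_gap": opening from 0.0 (shut) to 1.0 (fully open); "finger_force": force on a finger pad.
Only numpy, scipy, OpenCV 4.12 (cv2) and the standard library are available. Lean on these libraries where they do the work, as an engineer would, in place of code of your own. Each camera call takes 0.05 s, during which the arm holds its last target. There are 200 camera calls.

### The job

In the sterile store, make the instrument spray ready for use: draw the loose overcap straight off the leaning spray bottle without wrenching the spray head, and set it mouth down in the wider of the two pockets of the aluminium cap holder. Lower it gently until you feel it rest on the pocket's floor before you let go, as the floor's height is not known and it must be neither dropped nor rammed; leave it standing upright there, never put it down on the bench, and leave the container, the jar and the scanner where they are.

Things in the scene. Friction and masses are not known exactly. Their poses are not given: they have to be found in the camera images.
- cap_center (a point): The loose grey plastic overcap: a cylinder closed on top, open below, 44 mm outside diameter, 70 mm tall, wall 2 mm, about 35 g, with a finger flange 54 mm in diameter round it 42 to 46 mm above the mouth; grip the plain 24 mm above the flange. This point is half-way up its axis; z runs from mouth to top. At the start z leans 34 degrees (0.6 rad) from vertical, the top towards the robot.
- cap_seat (a point): Centre of the bottle's shoulder, on the bottle's axis, where the cap's mouth rests at the start. Axes are the stand's: z up; the bottle's axis points up along (-0.565, 0, 0.825). Under the cap the spray head, up to 36 mm in diameter, reaches 58 mm up from the shoulder, with about 2 mm play all round: draw the cap some 60 mm straight along the leaning axis to clear it.
- stand: The fixed steel bench stand (base 170 x 120 mm) with the white spray bottle (60 mm diameter, body 125 mm long) clamped in it, leaning 34 degrees (0.6 rad) from vertical to the stand's -x side. Origin: centre of the base plate's underside, on the bench; z up.
- pocket (a point): Centre of the mouth of the wider round pocket of the cap holder, level with its rim, 46 mm above the bench. Inside diameter 51 mm, wall 3 mm. Inside is a rigid level rubber disc as floor, 14 to 34 mm below the rim: it is set to a different height each time, does not give way, and its height is not reported. z up.
- holder: The fixed aluminium cap holder, base 90 x 160 x 8 mm, origin at the centre of its underside on the bench, z up. The wider pocket is centred 25 mm to its -y side, a narrower pocket (inside 29 mm, not for this cap) 48 mm to its +y side; both rims are 46 mm above the bench.
- cap: The same overcap, origin at the centre of its mouth (open lower end); z axis from the mouth to the closed top.
- box_small: Bystander: a small closed aluminium instrument container, 130 x 100 x 70 mm, origin at the centre of its underside.
- jar: Bystander: a white plastic jar, 56 mm diameter, 85 mm tall, origin at the centre of its underside.
- scanner: Bystander: a yellow and black hand-held barcode scanner lying on the bench, about 100 x 160 x 42 mm, origin near the middle of its head's underside.
Things that resemble listed ones, but are neither listed nor needed, are in the scene too. Of the things that look like the stand, the middle-sized one is meant.

How it is judged (in metres and radians):
On the way, in this order (a step that is already met when the one before it is completed fails the run):
1. the cap is drawn off the bottle and held clear of it in the fingers (distance between cap and cap_seat above 0.065 m and contact force between the fingers and cap above 0.5 N), for 0.1 s.
2. the cap, still held, upright and inside the wider pocket, rests on its floor (contact force between cap and holder above 0.5 N and contact force between the fingers and cap above 0.5 N and horizontal distance between cap_center and pocket below 0.006 m and z of cap in the frame of pocket below -0.011 m and angle between cap's own z axis and vertical below 0.15 rad), for 0.1 s.
At the end, for the whole second after the job is handed in: The cap stands released and at rest, mouth down, in the wider pocket: its axis within 6 mm of the pocket's, its mouth at least 11 mm below the rim (standing on the floor), upright within 0.1 rad (horizontal distance between cap_center and pocket below 0.006 m and z of cap in the frame of pocket below -0.011 m and angle between cap's own z axis and vertical below 0.1 rad and contact force between cap and holder above 0.1 N and linear speed of cap below 0.02 m/s); the robot touches nothing.
It fails at once if the cap was wrenched against the spray head or bottle (over 15 N) (contact force between cap and stand above 15 N).
It fails at once if the cap was rammed or dropped into the holder (over 20 N) (contact force between cap and holder above 20 N).
It fails at once if the cap was put down on or dropped onto the bench (height (world z) of cap_center below 0.044 m).
It fails at once if a bystander was displaced by more than 15 mm (distance of any of box_small, jar, scanner from where it was at the start of the episode above 0.015 m).
It also fails if it takes over 43 s, if anything falls off the work surface, if the arm or the gripper's body presses on something with over 40 N, if the wrist force passes 120 N, or if a joint passes its speed limit or range.

## Working session

There is one attempt and no reset: what is moved stays moved. The work goes in short steps, Python scripts to look and compute and a tool call to move; the robot and the scene stay as the last step left them, time stands still between calls to the robot, and variables do not carry over. Pictures are saved under pics/ and viewed, at most 10 in all, crops included, and the job is handed in when it is done.

Besides the shell and the picture viewer there is one more tool, called after ">>>" by a JSON object that holds its "name" and its "arguments", one argument or row to a line. apply_moves: Moves the arm, as the interface text tells. Its arguments: {"type":"object","properties":{"moves":{"type":"array","items":{"type":"object","properties":{"travel":{"type":"array","items":{"type":"number"}},"twist":{"type":"array","items":{"type":"number"}},"hand":{"type":"number"}}}},"squeeze":{"type":"number"}},"required":["moves"]}

```bash
mkdir -p pics; ls; python3 - <<'E'
from plant import get_state,capture
import cv2,pickle,numpy as np
d={}
s=get_state();print(s['time'],s['tcp_pos'],s['ee_rot'],s['finger_gap'])
for n in("scene","side","wrist"):
    d[n]=capture(n); cv2.imwrite(f"pics/{n}0.png",d[n]["pixels"][:,:,::-1])
    print(n,{k:np.round(v,3).tolist() for k,v in d[n].items() if k!="pixels"})
d['state']=s
pickle.dump(d,open("d0.pkl","wb"))
E
```

```text
pics
0.0 [144.02510381 581.75385088 221.82962366] [[-9.70669555e-01  2.40416781e-01 -6.21225469e-04]
 [ 2.40417501e-01  9.70668125e-01 -1.67829972e-03]
 [ 1.99512345e-04 -1.77842792e-03 -9.99998399e-01]] 1.0018159137049114
scene {'K': [[379.893, 0.0, 279.617], [0.0, 379.893, 214.11], [0.0, 0.0, 1.0]], 'rvec': [1.527, 2.288, -0.64], 'tvec': [222.759, -400.414, 1407.541]}
side {'K': [[432.847, 0.0, 279.057], [0.0, 432.847, 205.49], [0.0, 0.0, 1.0]], 'rvec': [2.0, -0.846, 0.466], 'tvec': [-401.458, 302.083, 710.704]}
wrist {'K': [[351.32, 0.0, 280.052], [0.0, 351.32, 204.505], [0.0, 0.0, 1.0]], 'hand_eye': [[0.0, -0.969, -0.248, 67.661], [1.0, 0.0, -0.0, 0.31], [0.0, -0.248, 0.969, -160.862], [0.0, 0.0, 0.0, 1.0]]}
```

View pics/scene0.png

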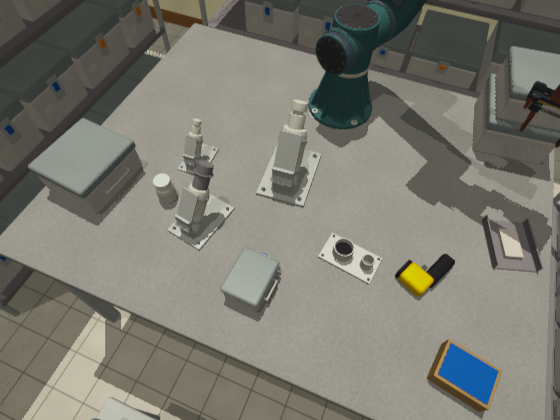

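View pics/side0.png

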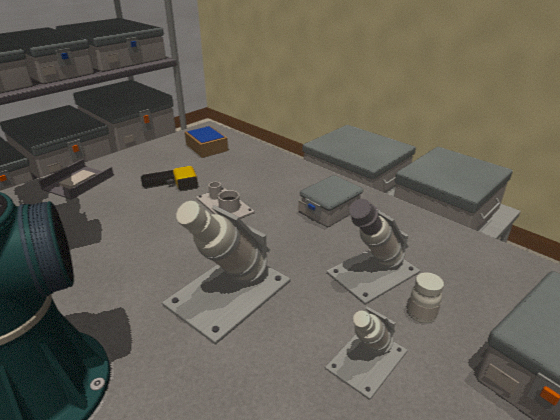

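The scene view shows three bottle stands: large (290,165), middle with a dark grey overcap (200,205), and small (197,150). The middle one is meant, as it is the middle size and the only one with a grey cap. The same stand is at (372,245) in the side view. The holder's wide pocket is at (343,248) and its narrow one at (368,262). I'll confirm in an enlarged composite crop.

```bash
python3 - <<'E'
import cv2,pickle,numpy as np
d=pickle.load(open("d0.pkl","rb"))
def crop(n,x,y,w,h): return cv2.resize(d[n]["pixels"][y:y+h,x:x+w,::-1],(400,300),interpolation=cv2.INTER_CUBIC)
a=np.vstack([np.hstack([crop("scene",155,155,100,75*1+20)[:300],crop("scene",310,225,80,60)]),np.hstack([crop("side",320,190,120,90+20),crop("side",180,170,80,60)])])
a=np.vstack([np.hstack([crop("scene",145,152,128,96),crop("scene",310,227,80,60)]),np.hstack([crop("side",308,195,144,108),crop("side",186,172,80,60)])])
cv2.imwrite("pics/crop1.png",a)
E
```

```text
(no output)
```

View pics/crop1.png

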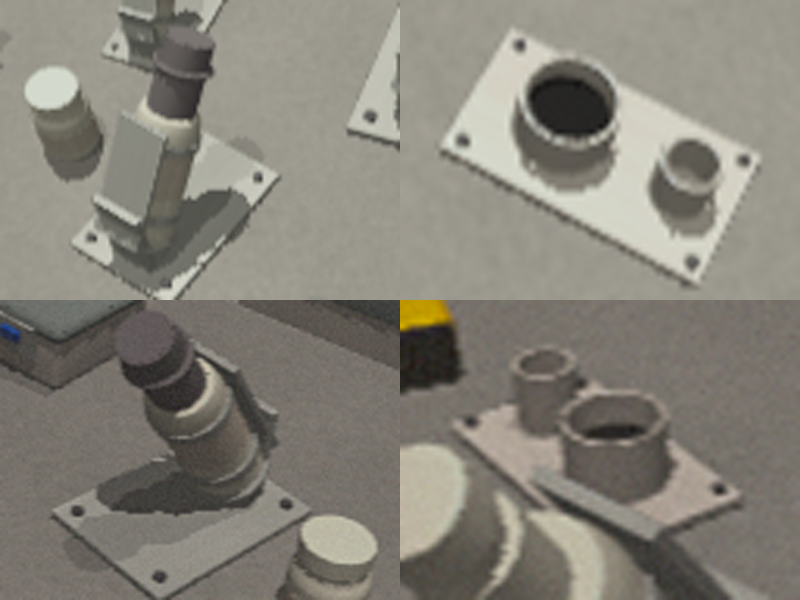

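Confirmed: the middle stand carries the dark grey flanged cap, and the wide pocket is the left one in the scene view. Next I measure.

```bash
cat > h.py <<'E'
import cv2,numpy as np
def cam(c,s=None):
    if "rvec" in c:
        R=cv2.Rodrigues(np.array(c["rvec"],float))[0]; t=np.array(c["tvec"]).ravel(); return R.T,-R.T@t
    H=np.array(c["hand_eye"]); Rt=np.array(s["ee_rot"]); p=np.array(s["tcp_pos"])
    return Rt@H[:3,:3], p+Rt@H[:3,3]
def ray(c,uv,s=None):
    R,o=cam(c,s); d=R@np.linalg.solve(np.array(c["K"]),[uv[0],uv[1],1]); return o,d/np.linalg.norm(d)
def plane(c,uv,z,s=None):
    o,d=ray(c,uv,s); return o+d*(z-o[2])/d[2]
def tri(rays):
    A=sum(np.eye(3)-np.outer(d,d) for o,d in rays); b=sum((np.eye(3)-np.outer(d,d))@o for o,d in rays)
    p=np.linalg.solve(A,b); return p,[np.linalg.norm(np.cross(p-o,d)) for o,d in rays]
def proj(c,p,s=None):
    R,o=cam(c,s); q=np.array(c["K"])@(R.T@(np.array(p)-o)); return q[:2]/q[2]
def capmask(img,box):
    x,y,w,h=box; m=np.zeros(img.shape[:2],np.uint8); i=img[y:y+h,x:x+w].astype(int)
    g=i.sum(2)/3; mm=((g<105)&(i[...,2]>=i[...,1]-2)).astype(np.uint8)
    n,l,st,ce=cv2.connectedComponentsWithStats(mm); k=1+np.argmax(st[1:,4]); m[y:y+h,x:x+w]=(l==k); return m
E
python3 - <<'E'
from h import *; import pickle
d=pickle.load(open("d0.pkl","rb")); S,D=d["scene"],d["side"]
np.set_printoptions(precision=1,suppress=True)
for n,c,P in(("sc",S,[(235.2,209),(169,229.8),(199.4,247.4)]),("si",D,[(327.1,272.4),(367.4,302.3),(419.6,270.6)])):
    w=[plane(c,u,8) for u in P]; print(n,np.array(w),np.linalg.norm(w[0]-w[1]),np.linalg.norm(w[1]-w[2]))
# rough points scene/side: cap top centre, neck/mouth centre
i=S["pixels"]
print("scene colours cap",i[160:185:4,203],"bottle",i[195:200,195]); i=D["pixels"]; print(i[212:232:4,365])
for nm,a,b in(("capmid",(202.8,177),(365,220)),):
    print(nm,tri([ray(S,a),ray(D,b)]))
def sc(x,y,x0,y0,w): return (x0+x*w/400,y0+y*w/400)
# pocket rims: outer ellipse centre
print("wide scene",plane(S,sc(568,104,310-80,227,80) if 0 else sc(168,104,310,227,80),46),"side",plane(D,sc(214,124,186,172,80),46))
print("narrow scene",plane(S,sc(292,167,310,227,80),46),"side",plane(D,sc(144,67,186,172,80),46))
print("corners",[plane(S,sc(x,y,310,227,80),8) for x,y in((112,28),(40,152),(298,285),(360,158))])
E
```

```text
sc [[ 562.1 -155.8    8. ]
 [ 702.4 -302.7    8. ]
 [ 718.8 -193.     8. ]] 203.08660198812643 110.85712311529976
si [[ 553.2 -168.6    8. ]
 [ 538.9 -283.1    8. ]
 [ 698.8 -310.2    8. ]] 115.38697394062913 162.23794957034946
scene colours cap [[107 104  99]
 [123 118 114]
 [ 91  87  85]
 [ 87  83  81]
 [ 99  94  92]
 [ 68  65  63]
 [ 66  63  61]] bottle [[151 151 141]
 [137 136 128]
 [136 136 127]
 [136 136 127]
 [136 137 127]]
[[100  90  94]
 [ 69  62  63]
 [ 52  48  48]
 [ 77  72  76]
 [ 48  44  44]]
capmid (array([ 584.7, -227.2,  158.4]), [np.float64(0.5297158032659878), np.float64(0.5297158032658246)])
wide scene [581.2 188.1  46. ] side [571.4 179.   46. ]
narrow scene [591.7 261.5  46. ] side [583.9 252.9  46. ]
corners [array([525.6, 142.6,   8. ]), array([617.6, 130.1,   8. ]), array([638.4, 286. ,   8. ]), array([551.2, 298.4,   8. ])]
```

>>> {"name": "apply_moves", "arguments": {
  "moves": [
    {"travel":[-0.05,-0.028,-0.01],"twist":[0,0,0],"hand":0.0878},
    {"travel":[-0.1,-0.057,-0.02],"twist":[0,0,0],"hand":0.0878},
    {"travel":[-0.15,-0.086,-0.02],"twist":[0,0,0],"hand":0.0878},
    {"travel":[-0.2,-0.115,-0.02],"twist":[0,0,0],"hand":0.0878},
    {"travel":[-0.25,-0.144,-0.02],"twist":[0,0,0],"hand":0.0878},
    {"travel":[-0.3,-0.173,-0.02],"twist":[0,0,0],"hand":0.0878},
    {"travel":[-0.35,-0.202,-0.02],"twist":[0,0,0],"hand":0.0878},
    {"travel":[-0.39,-0.23,-0.02],"twist":[0,0,0],"hand":0.0878}
  ]
}}

```text
time: 1.15
tcp_pos: [469.0, 263.7, 242.5]
ee_rot: [[-0.97, 0.241, 0.0], [0.241, 0.97, -0.0], [-0.0, -0.0, -1.0]]
force: [-0.6, 0.7, -0.2]
finger_gap: 1.0
finger_force: 0.0
```

>>> {"name": "apply_moves", "arguments": {
  "moves": [
    {"travel":[-0.05,-0.028,0],"twist":[0,0,0],"hand":0.0878},
    {"travel":[-0.1,-0.056,0],"twist":[0,0,0],"hand":0.0878},
    {"travel":[-0.104,-0.056,0],"twist":[0,0,0],"hand":0.0878},
    {"travel":[-0.104,-0.056,0],"twist":[0,0,0],"hand":0.0878},
    {"travel":[-0.104,-0.056,0],"twist":[0,0,0],"hand":0.0878}
  ]
}}

```text
time: 1.78
tcp_pos: [553.7, 187.0, 242.5]
ee_rot: [[-0.971, 0.239, -0.001], [0.239, 0.971, 0.0], [0.001, -0.0, -1.0]]
force: [-0.2, 1.0, -0.5]
finger_gap: 0.999
finger_force: 0.0
```

```bash
python3 - <<'E'
from plant import get_state,capture
from h import *; import pickle
np.set_printoptions(precision=3,suppress=True)
s=get_state(); c=capture("wrist"); pickle.dump((s,c),open("w1.pkl","wb"))
print(s['time'],s['tcp_pos'],s['qvel'],s['force'],s['joint_positions'])
cv2.imwrite("pics/w1.png",c["pixels"][:,:,::-1])
E
```

```text
1.775 [553.7   186.961 242.453] [ 0.009 -0.005 -0.    -0.002 -0.002 -0.001] [-0.172  0.977 -0.549] [ 0.207  0.32   1.518  0.     1.304 -1.122]
```

View pics/w1.png

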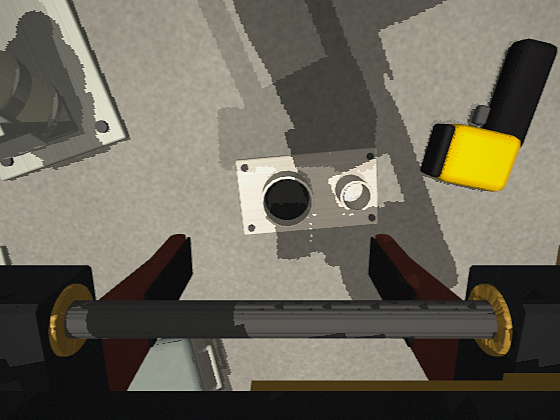

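The wrist view shows the holder plate with holes at (243,169), (370,157), (371,217) and (251,228), the wide pocket at (288,199) and the narrow one at (354,191). I'll use the hole centroid (plate centre) and the rim.

```bash
python3 - <<'E'
from h import *; import pickle
np.set_printoptions(precision=1,suppress=True)
s,c=pickle.load(open("w1.pkl","rb")); g=cv2.cvtColor(c["pixels"],cv2.COLOR_RGB2GRAY).astype(float)
H=[]
for u,v in((243,169),(370,157),(371,217),(251,228)):
    p=g[v-5:v+6,u-5:u+6]; w=np.clip(np.median(p)-20-p,0,60); Y,X=np.mgrid[v-5:v+6,u-5:u+6]; H.append(((w*X).sum()/w.sum(),(w*Y).sum()/w.sum()))
print(np.array(H)); W=np.array([plane(c,h,8,s) for h in H]); print(W); m=W.mean(0)
yv=(W[1]-W[0]+W[2]-W[3]); yv/=np.linalg.norm(yv); xv=(W[3]-W[0]+W[2]-W[1]);xv/=np.linalg.norm(xv)
print("c",m,"y",yv,"x",xv,np.degrees(np.arctan2(-yv[0],yv[1])),np.degrees(np.arctan2(xv[1],xv[0])),"pocket",m-25*yv)
p=m-25*yv; p[2]=46; print("proj rim",proj(c,p,s))
crop=g[165:235,255:320].astype(np.uint8)
for cc in (cv2.HoughCircles(cv2.resize(crop,None,fx=4,fy=4,interpolation=cv2.INTER_CUBIC),cv2.HOUGH_GRADIENT,1,10,param1=100,param2=25,minRadius=70,maxRadius=130) or [[]])[0] if 0 else []: pass
r=cv2.HoughCircles(cv2.resize(crop,None,fx=4,fy=4,interpolation=cv2.INTER_CUBIC),cv2.HOUGH_GRADIENT,1,8,param1=100,param2=22,minRadius=70,maxRadius=130)
for q in r[0][:6]:
    u,v=255+q[0]/4-.4,165+q[1]/4-.4; R,o=cam(c,s); print("circ",u,v,q[2]/4,"world@46",plane(c,(u,v),46,s),"rad mm",q[2]/4/351.3*(o[2]-46))
im=cv2.resize(c["pixels"][155:235,230:390,::-1],(800,400),interpolation=cv2.INTER_CUBIC); cv2.imwrite("pics/w1c.png",im)
for n in("scene","side"):
    d=pickle.load(open("d0.pkl","rb"))[n]; print(n,proj(d,p),proj(d,[584.7,-227.2,158.4]))
E
```

```text
[[244.2 167.5]
 [369.7 156. ]
 [371.3 217.2]
 [251.1 227.6]]
[[534.6 150.1   8. ]
 [555.7 290.3   8. ]
 [626.6 279.4   8. ]
 [605.4 139.2   8. ]]
c [580.6 214.7   8. ] y [0.1 1.  0. ] x [ 1.  -0.2  0. ] -8.590323448239022 -8.744240152283897 pocket [576.8 190.    8. ]
proj rim [288.  202.6]
circ 286.975 202.475 23.975 world@46 [576.4 189.   46. ] rad mm 24.39075893245693
circ 286.475 196.975 22.375 world@46 [570.6 189.9  46. ] rad mm 22.76301339000128
circ 286.225 194.475 24.325 world@46 [567.9 190.3  46. ] rad mm 24.746830932647107
circ 286.225 200.225 25.175 world@46 [573.9 188.8  46. ] rad mm 25.61156808929867
circ 288.725 197.725 28.15 world@46 [571.9 192.   46. ] rad mm 28.63815878869115
circ 289.225 203.475 26.275 world@46 [578.  191.1  46. ] rad mm 26.73064314973693
scene [344.7 246.7] [203. 177.]
side [227.7 194.5] [365.3 220. ]
```

```bash
cat >> h.py <<'E'
from scipy.spatial.transform import Rotation as Ro
def goal(a,yaw_y,tcp,s,Rc=None):
    "tool z=-a, y as near yaw_y; gives target R, travel (m), twist(deg) from state"
    z=-np.array(a)/np.linalg.norm(a); y=np.array(yaw_y,float); y-=z*(y@z); y/=np.linalg.norm(y); R=np.c_[np.cross(y,z),y,z]
    Rn=np.array(s["ee_rot"]) if Rc is None else Rc
    return R,Rn.T@(np.array(tcp)-s["tcp_pos"])/1000,np.degrees(Ro.from_matrix(Rn.T@R).as_rotvec())
def axis(psi): p=np.radians(psi); return np.array([-.565*np.cos(p),-.565*np.sin(p),.825]),np.array([-np.sin(p),np.cos(p),0])
E
python3 - <<'E'
from plant import get_state
from h import *
np.set_printoptions(precision=4,suppress=True)
s=get_state(); a,y=axis(-9.5); print(a,y)
for t in([540,0,420],[511,-215,268]): print(goal(a,y,t,s)[1:])
E
```

```text
[-0.5573  0.0933  0.825 ] [0.165  0.9863 0.    ]
(array([-0.0312, -0.1849, -0.1774]), array([ -1.305 , -34.4329,  -4.1857]))
(array([-0.0545, -0.4006, -0.0254]), array([ -1.305 , -34.4329,  -4.1857]))
```

>>> {"name": "apply_moves", "arguments": {
  "moves": [
    {"travel":[0,-0.01,-0.055],"twist":[0,0,0],"hand":0.0878},
    {"travel":[-0.01,-0.035,-0.105],"twist":[0,0,0],"hand":0.0878},
    {"travel":[-0.02,-0.075,-0.15],"twist":[0,-6,0],"hand":0.0878},
    {"travel":[-0.03,-0.125,-0.17],"twist":[0,-14,-1],"hand":0.0878},
    {"travel":[-0.03,-0.18,-0.175],"twist":[-0.5,-22,-2],"hand":0.0878},
    {"travel":[-0.04,-0.235,-0.175],"twist":[-1,-30,-3],"hand":0.0878},
    {"travel":[-0.045,-0.285,-0.165],"twist":[-1.3,-34.4,-4.2],"hand":0.0878},
    {"travel":[-0.05,-0.33,-0.135],"twist":[-1.3,-34.4,-4.2],"hand":0.0878}
  ]
}}

```text
time: 2.82
tcp_pos: [522.9, -146.3, 379.0]
ee_rot: [[-0.811, 0.165, 0.561], [0.135, 0.986, -0.096], [-0.569, -0.002, -0.822]]
force: [0.5, 0.5, -0.5]
finger_gap: 1.002
finger_force: 0.0
```

```bash
python3 - <<'E'
from plant import get_state
from h import *
np.set_printoptions(precision=4,suppress=True)
s=get_state(); a,y=axis(-9.5); print(s['tcp_pos'],s['joint_positions'])
print(goal(a,y,[511,-215,268],s)[1:])
E
```

```text
[ 522.8536 -146.3223  378.9563] [-0.5536 -0.1484  1.8757  0.2849  0.864  -2.0833]
(array([ 0.0635, -0.0695,  0.0911]), array([-0.0964,  0.3001,  0.04  ]))
```

>>> {"name": "apply_moves", "arguments": {
  "moves": [
    {"travel":[0.02,-0.025,0.03],"twist":[0,0,0],"hand":0.0878},
    {"travel":[0.042,-0.048,0.06],"twist":[0,0,0],"hand":0.0878},
    {"travel":[0.063,-0.07,0.09],"twist":[0,0,0],"hand":0.0878},
    {"travel":[0.063,-0.07,0.09],"twist":[0,0,0],"hand":0.0878},
    {"travel":[0.063,-0.07,0.09],"twist":[0,0,0],"hand":0.0878}
  ]
}}

```text
time: 3.45
tcp_pos: [511.9, -214.4, 268.9]
ee_rot: [[-0.813, 0.166, 0.558], [0.137, 0.986, -0.094], [-0.566, -0.0, -0.824]]
force: [-0.2, 0.0, 0.3]
finger_gap: 1.002
finger_force: 0.0
```

```bash
python3 - <<'E'
from plant import get_state,capture
from h import *; import pickle
np.set_printoptions(precision=3,suppress=True)
s=get_state(); c=capture("wrist"); pickle.dump((s,c),open("w2.pkl","wb"))
print(s['time'],s['tcp_pos'],s['qvel'],s['joint_positions'])
cv2.imwrite("pics/w2.png",c["pixels"][:,:,::-1])
a,y=axis(-9.5)
for k in(35,11,9,-35): print(k,proj(c,np.array([584.7,-227.2,158.4])+k*a,s))
E
```

```text
3.45 [ 511.938 -214.383  268.927] [ 0.008 -0.015 -0.015  0.002 -0.003 -0.01 ] [-0.737  0.006  2.028  0.528  0.652 -2.492]
35 [278.847 204.844]
11 [278.957 197.581]
9 [278.966 197.028]
-35 [279.126 186.475]
```

View pics/w2.png

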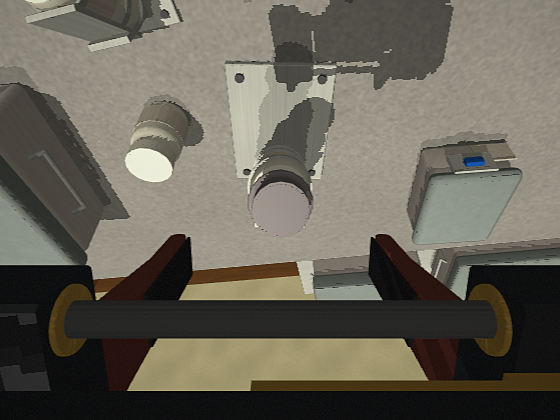

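The wrist view shows the cap's light top disc at about (280,208), with the stand plate's holes at (239,77), (322,79), (316,172) and (248,172).

```bash
python3 - <<'E'
from h import *; import pickle
np.set_printoptions(precision=2,suppress=True)
s,c=pickle.load(open("w2.pkl","rb")); im=c["pixels"]; 
print(im[208,[240,252,260,280,300,308,316,322]].tolist(), im[[160,172,178,184,190,225,232,238,244],280].tolist())
ref=im[205:212,275:285].reshape(-1,3).mean(0)
m=(np.abs(im.astype(float)-ref).max(2)<18).astype(np.uint8); m[:150]=0;m[260:]=0
n,l,st,ce=cv2.connectedComponentsWithStats(m); k=l[208,280]; print(st[k],ce[k])
cn=max(cv2.findContours((l==k).astype(np.uint8),cv2.RETR_EXTERNAL,cv2.CHAIN_APPROX_NONE)[0],key=len); hull=cv2.convexHull(cn); e=cv2.fitEllipse(cn); print("ell",e)
g=cv2.cvtColor(im,cv2.COLOR_RGB2GRAY).astype(float); H=[]
for u,v in((239,77),(322,79),(316,172),(248,172)):
    p=g[v-5:v+6,u-5:u+6]; w=np.clip(np.median(p)-20-p,0,60); Y,X=np.mgrid[v-5:v+6,u-5:u+6]; H.append(((w*X).sum()/w.sum(),(w*Y).sum()/w.sum()))
print(np.array(H))
for z in(8,):
    W=np.array([plane(c,h,z,s) for h in H]); print(W,"edges",[np.linalg.norm(W[i]-W[(i+1)%4]) for i in range(4)])
    v=W[1]-W[0]; print("y yaw",np.degrees(np.arctan2(-v[0],v[1])))
    v=(W[2]-W[1]+W[3]-W[0]); print("x yaw",np.degrees(np.arctan2(v[1],v[0])),"centre",W.mean(0))
u=(e[0][0],e[0][1]); o,dd=ray(c,u,s); D=351.32*22/(max(e[1])/2+.5)
R,_=cam(c,s); f=R[:,2]; print("top centre by size",o+dd*D/(dd@f),D)
d=pickle.load(open("d0.pkl","rb")); a,_=axis(-9.5)
for n in("scene","side"):
    print(n,"predicted capcentre px from this", proj(d[n],o+dd*D/(dd@f)-35*a), proj(d[n],o+dd*D/(dd@f)))
E
```

```text
[[157, 152, 138], [149, 139, 133], [160, 150, 143], [156, 145, 139], [152, 141, 136], [149, 141, 134], [159, 153, 138], [158, 154, 138]] [[94, 92, 80], [64, 61, 58], [46, 42, 42], [116, 109, 104], [154, 144, 137], [157, 149, 141], [158, 146, 139], [161, 155, 141], [164, 158, 146]]
[   85   150   475   110 36208] [318.15 207.91]
ell ((309.51226806640625, 203.7754364013672), (116.3089828491211, 494.4060363769531), 88.39439392089844)
[[239.75  74.44]
 [321.73  75.47]
 [313.25 171.65]
 [246.98 171.83]]
[[ 549.78 -264.57    8.  ]
 [ 565.58 -177.44    8.  ]
 [ 706.58 -200.07    8.  ]
 [ 691.72 -290.83    8.  ]] edges [np.float64(88.55997080258727), np.float64(142.80026846453325), np.float64(91.96965448757707), np.float64(144.34997395242374)]
y yaw -10.27817177335183
x yaw -9.805352248456934 centre [ 628.42 -233.23    8.  ]
top centre by size [ 390.12 -190.94  342.49] 31.20284951117953
scene predicted capcentre px from this [237.49  94.07] [241.09  80.49]
side predicted capcentre px from this [293.87 174.93] [283.88 161.71]
```

```bash
cat >> h.py <<'E'
def captop(im,seed,zone):
    b=cv2.GaussianBlur(im,(3,3),0).astype(int); x0,y0,x1,y1=zone
    m=((b[...,1]-b[...,2]<11)&(b[...,1]>125)).astype(np.uint8); z=np.zeros_like(m); z[y0:y1,x0:x1]=m[y0:y1,x0:x1]
    z=cv2.morphologyEx(z,cv2.MORPH_OPEN,np.ones((5,5),np.uint8)); n,l,st,ce=cv2.connectedComponentsWithStats(z); k=l[seed[1],seed[0]]
    cn=max(cv2.findContours((l==k).astype(np.uint8),cv2.RETR_EXTERNAL,cv2.CHAIN_APPROX_NONE)[0],key=len)
    return st[k],cv2.fitEllipse(cv2.convexHull(cn))
E
python3 - <<'E'
from h import *; import pickle
np.set_printoptions(precision=2,suppress=True)
s,c=pickle.load(open("w2.pkl","rb")); im=c["pixels"]
st,e=captop(im,(280,208),(225,150,335,260)); print(st,e)
o,dd=ray(c,e[0],s); R,_=cam(c,s); a,_=axis(-10)
D=351.32*22/(max(e[1])/2+.5); T=o+dd*D/(dd@R[:,2]); print("top",T,D,"centre",T-35*a)
d=pickle.load(open("d0.pkl","rb"))
for n in("scene","side"): print(n,proj(d[n],T),proj(d[n],T-35*a))
print("tri with scene,side rough centre rays -> compare 584.7,-227.2,158.4")
cv2.imwrite("pics/w2c.png",np.hstack([cv2.resize(im[150:250,230:330,::-1],(400,400),interpolation=cv2.INTER_CUBIC),cv2.resize(d["side"]["pixels"][190:250,335:395,::-1],(400,400),interpolation=cv2.INTER_CUBIC)]))
E
```

```text
[ 248  183   61   55 2522] ((278.7730712890625, 209.02354431152344), (54.55849075317383, 61.066009521484375), 109.7108383178711)
top [ 553.44 -221.95  201.6 ] 249.05870570991243 centre [ 572.92 -225.38  172.73]
scene [207.84 158.97] [204.85 170.72]
side [355.77 206.53] [361.76 215.95]
tri with scene,side rough centre rays -> compare 584.7,-227.2,158.4
```

View pics/w2c.png

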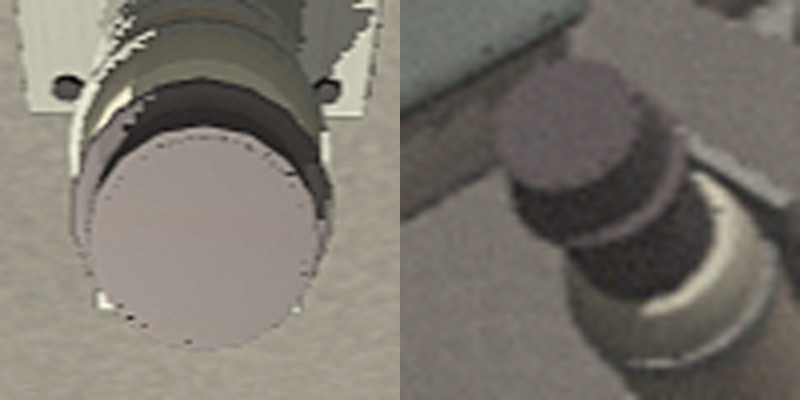

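```bash
python3 - <<'E'
from h import *; import pickle
np.set_printoptions(precision=2,suppress=True)
s,c=pickle.load(open("w2.pkl","rb")); d=pickle.load(open("d0.pkl","rb")); S,D=d["scene"],d["side"]; a,y=axis(-10)
u=(281.1,209.4); o,dd=ray(c,u,s); R,_=cam(c,s); dep=351.3*44/56.5; print("size",o+dd*dep/(dd@R[:,2]))
r=[(o,dd),ray(S,(204.6,164.6)),ray(D,(360.1,208.2))]
for k in([0,1],[0,2],[1,2],[0,1,2]): T,e=tri([r[i] for i in k]); print(k,T,e)
T=tri([r[0],r[2]])[0]
# stand geometry: axis line passes through? seat; x along stand axis relative to the stand centre
ct=np.array([628.4,-233.2]); xs=np.array([np.cos(np.radians(-10)),np.sin(np.radians(-10))]); print("lateral offset from stand mid-line",(T[:2]-ct)@[ -xs[1],xs[0]], "mouth",T-70*a)
print(goal(a,y,T-70*a+(52+60)*a,s)[1:])
E
```

```text
size [ 572.33 -223.38  185.93]
[0, 1] [ 567.05 -224.12  191.42] [np.float64(1.8192617807757527), np.float64(1.8192617807758094)]
[0, 2] [ 567.55 -222.61  190.98] [np.float64(0.7166225060829176), np.float64(0.7166225060828885)]
[1, 2] [ 567.17 -224.51  192.67] [np.float64(1.1124173852766146), np.float64(1.1124173852765096)]
[0, 1, 2] [ 567.02 -223.77  191.91] [np.float64(1.7355132228844456), np.float64(1.985553048493675), np.float64(0.5753900530534578)]
lateral offset from stand mid-line -0.13227873866026144 mouth [ 606.5  -229.47  133.23]
(array([-0.  ,  0.  ,  0.05]), array([0.26, 0.06, 0.38]))
```

>>> {"name": "apply_moves", "arguments": {
  "moves": [
    {"travel":[0,0,0.03],"twist":[0,0,0],"hand":0.0878},
    {"travel":[0,0,0.055],"twist":[0.2,0,0.4],"hand":0.0878},
    {"travel":[0,0,0.07],"twist":[0.2,0,0.4],"hand":0.0878},
    {"travel":[0,0,0.07],"twist":[0.2,0,0.4],"hand":0.0878},
    {"travel":[0,0,0.07],"twist":[0.2,0,0.4],"hand":0.0878}
  ]
}}

```text
time: 4.12
tcp_pos: [550.8, -221.6, 211.1]
ee_rot: [[-0.812, 0.173, 0.558], [0.143, 0.985, -0.098], [-0.566, 0.0, -0.824]]
force: [0.8, 0.9, -0.1]
finger_gap: 1.0
finger_force: 0.0
```

```bash
python3 - <<'E'
from plant import get_state,capture
from h import *; import pickle
np.set_printoptions(precision=3,suppress=True)
s=get_state(); c=capture("wrist"); pickle.dump((s,c),open("w3.pkl","wb"))
print(s['time'],s['tcp_pos'],s['force'],s['joint_positions'])
im=c["pixels"]
print("T pred",proj(c,[567.5,-222.9,191],s), "tcp proj",proj(c,np.array(s["tcp_pos"]),s))
u,v=proj(c,[567.5,-222.9,191],s).astype(int); print(u,v)
x0,y0=max(u-80,0),max(v-70,0)
cv2.imwrite("pics/w3c.png",cv2.resize(im[y0:y0+120,x0:x0+160,::-1],(800,600),interpolation=cv2.INTER_CUBIC)); print(x0,y0)
E
```

```text
4.125 [ 550.751 -221.637  211.08 ] [ 0.835  0.859 -0.092] [-0.679  0.153  2.044  0.628  0.486 -2.569]
T pred [282.386 243.411] tcp proj [279.38  257.598]
282 243
202 173
```

View pics/w3c.png

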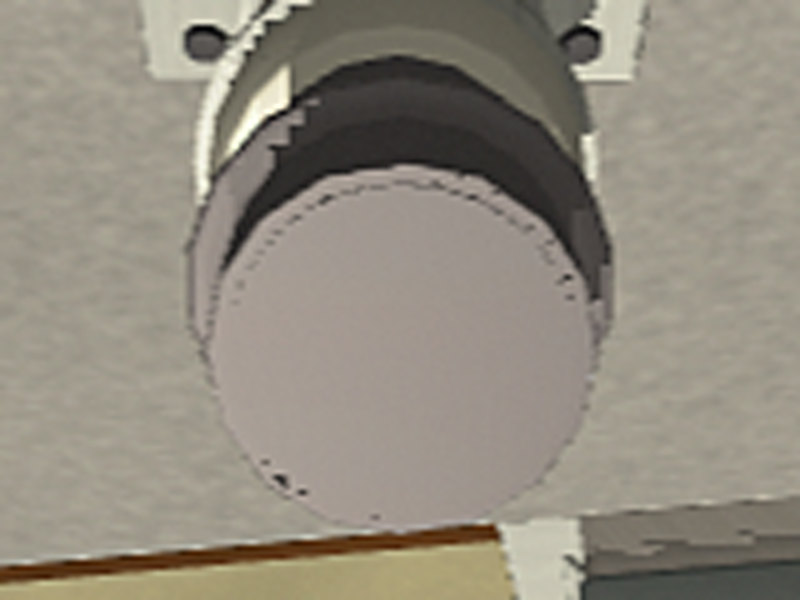

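The disc is centred at (283,243) in the full picture, within 0.7 px of prediction, so the pose is confirmed. Descending to grasp.

>>> {"name": "apply_moves", "arguments": {
  "moves": [
    {"travel":[-0.002,0.0015,0.02],"twist":[0,0,0],"hand":0.0878},
    {"travel":[-0.002,0.0015,0.035],"twist":[0,0,0],"hand":0.0878},
    {"travel":[-0.002,0.0015,0.045],"twist":[0,0,0],"hand":0.0878},
    {"travel":[-0.002,0.0015,0.045],"twist":[0,0,0],"hand":0.0878},
    {"travel":[-0.002,0.0015,0.045],"twist":[0,0,0],"hand":0.06},
    {"travel":[-0.002,0.0015,0.045],"twist":[0,0,0],"hand":0.05}
  ],
  "squeeze": 10
}}

```text
time: 4.92
tcp_pos: [577.4, -225.1, 174.5]
ee_rot: [[-0.812, 0.174, 0.557], [0.144, 0.985, -0.098], [-0.566, 0.001, -0.825]]
force: [-0.0, -1.2, -0.0]
finger_gap: 0.817
finger_force: 0.0
```

>>> {"name": "apply_moves", "arguments": {
  "moves": [
    {"travel":[0,0,0],"twist":[0,0,0],"hand":0.047},
    {"travel":[0,0,0],"twist":[0,0,0],"hand":0.044},
    {"travel":[0,0,0],"twist":[0,0,0],"hand":0.041},
    {"travel":[0,0,0],"twist":[0,0,0],"hand":0.038},
    {"travel":[0,0,0],"twist":[0,0,0],"hand":0.035},
    {"travel":[0,0,0],"twist":[0,0,0],"hand":0.035}
  ]
}}

```text
time: 5.68
tcp_pos: [577.5, -225.1, 174.2]
ee_rot: [[-0.812, 0.174, 0.557], [0.144, 0.985, -0.098], [-0.565, 0.001, -0.825]]
force: [-1.2, 0.6, 2.1]
finger_gap: 0.508
finger_force: 10.0
```

>>> {"name": "apply_moves", "arguments": {
  "moves": [
    {"travel":[0,0,-0.004],"twist":[0,0,0],"hand":0.035},
    {"travel":[0,0,-0.01],"twist":[0,0,0],"hand":0.035},
    {"travel":[0,0,-0.018],"twist":[0,0,0],"hand":0.035},
    {"travel":[0,0,-0.026],"twist":[0,0,0],"hand":0.035}
  ]
}}

```text
time: 6.18
tcp_pos: [562.5, -222.3, 196.0]
ee_rot: [[-0.812, 0.174, 0.557], [0.144, 0.985, -0.098], [-0.565, 0.001, -0.825]]
force: [-0.2, -0.2, -0.4]
finger_gap: 0.509
finger_force: 10.0
```

>>> {"name": "apply_moves", "arguments": {
  "moves": [
    {"travel":[0,0,-0.008],"twist":[0,0,0],"hand":0.035},
    {"travel":[0,0,-0.016],"twist":[0,0,0],"hand":0.035},
    {"travel":[0,0,-0.024],"twist":[0,0,0],"hand":0.035},
    {"travel":[0,0,-0.034],"twist":[0,0,0],"hand":0.035},
    {"travel":[0,0,-0.044],"twist":[0,0,0],"hand":0.035},
    {"travel":[0,0,-0.056],"twist":[0,0,0],"hand":0.035},
    {"travel":[0,0,-0.068],"twist":[0,0,0],"hand":0.035},
    {"travel":[0,0,-0.08],"twist":[0,0,0],"hand":0.035}
  ]
}}

```text
time: 7.18
tcp_pos: [517.9, -214.5, 262.3]
ee_rot: [[-0.812, 0.174, 0.557], [0.144, 0.985, -0.098], [-0.565, 0.001, -0.825]]
force: [0.9, -0.1, -0.1]
finger_gap: 0.502
finger_force: 10.0
```

```bash
python3 - <<'E'
from plant import get_state,capture
from h import *; import pickle
np.set_printoptions(precision=4,suppress=True)
s=get_state(); d={n:capture(n) for n in("scene","side","wrist")}; d["state"]=s; pickle.dump(d,open("d4.pkl","wb"))
print(s['time'],s['tcp_pos'],s['force'],s['finger_force'],s['finger_gap'],s['joint_positions'])
D=d["side"]; t=np.array(s["tcp_pos"]); u,v=proj(D,t).astype(int); print(u,v)
a=cv2.resize(D["pixels"][v-45:v+60,u-55:u+50,::-1],(400,400),interpolation=cv2.INTER_CUBIC)
w=cv2.resize(d["wrist"]["pixels"][150:310,200:360,::-1],(400,400),interpolation=cv2.INTER_CUBIC)
cv2.imwrite("pics/d4.png",np.hstack([a,w]))
# upright targets above pocket
_,y=axis(-10)
for z in(330,200): print(goal([0,0,1],y,[576.8,190,z],s)[1:])
E
```

```text
7.175 [ 517.9124 -214.5491  262.2938] [ 0.916 -0.121 -0.085] 10.010269682520825 0.50232332616215 [-0.722   0.0237  2.0296  0.5265  0.6265 -2.476 ]
343 183
(array([-0.0278,  0.4087, -0.0626]), array([ 0.0388, 34.4226, -0.0397]))
(array([0.0457, 0.4086, 0.0446]), array([ 0.0388, 34.4226, -0.0397]))
```

View pics/d4.png

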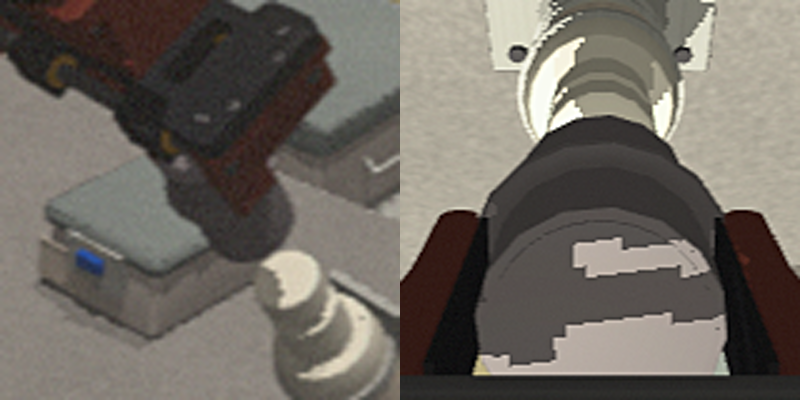

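The cap is off the head and held squarely between the pads. Planning the carry.

```bash
python3 - <<'E'
from plant import get_state
from h import *
np.set_printoptions(precision=3,suppress=True)
s=get_state(); a,y=axis(-10)
W=[(514,-210,305,0),(514,-195,350,0),(518,-160,385,.1),(525,-115,395,.25),(535,-65,395,.4),(545,-15,390,.55),(555,35,380,.7),(563,85,360,.85),(570,135,335,1),(574,170,300,1),(575,190,260,1)]
for x,yy,z,f in W: print(goal(a*(1-f)+f*np.array([0,0,1]),y,[x,yy,z],s)[1:])
E
```

```text
(array([-0.02 ,  0.004, -0.038]), array([-0.02 ,  0.087, -0.039]))
(array([-0.043,  0.019, -0.077]), array([-0.02 ,  0.087, -0.039]))
(array([-0.061,  0.054, -0.107]), array([-0.019,  3.379, -0.039]))
(array([-0.066,  0.1  , -0.115]), array([-0.017,  8.491, -0.04 ]))
(array([-0.067,  0.151, -0.115]), array([-0.015, 13.747, -0.041]))
(array([-0.065,  0.202, -0.11 ]), array([-0.013, 19.064, -0.042]))
(array([-0.06 ,  0.253, -0.101]), array([-0.012, 24.35 , -0.042]))
(array([-0.048,  0.303, -0.085]), array([-0.01 , 29.518, -0.043]))
(array([-0.033,  0.354, -0.066]), array([-0.008, 34.493, -0.044]))
(array([-0.011,  0.389, -0.038]), array([-0.008, 34.493, -0.044]))
(array([ 0.014,  0.409, -0.006]), array([-0.008, 34.493, -0.044]))
```

>>> {"name": "apply_moves", "arguments": {
  "moves": [
    {"travel":[-0.02,0.004,-0.038],"twist":[0,0,0],"hand":0.035},
    {"travel":[-0.043,0.019,-0.077],"twist":[0,0,0],"hand":0.035},
    {"travel":[-0.061,0.054,-0.107],"twist":[0,3.4,0],"hand":0.035},
    {"travel":[-0.066,0.1,-0.115],"twist":[0,8.5,0],"hand":0.035},
    {"travel":[-0.067,0.15,-0.115],"twist":[0,13.7,0],"hand":0.035},
    {"travel":[-0.065,0.2,-0.11],"twist":[0,19,0],"hand":0.035},
    {"travel":[-0.06,0.253,-0.1],"twist":[0,24.4,0],"hand":0.035},
    {"travel":[-0.048,0.303,-0.085],"twist":[0,29.5,0],"hand":0.035}
  ]
}}

```text
time: 8.32
tcp_pos: [563.9, 87.4, 359.2]
ee_rot: [[-0.981, 0.173, 0.084], [0.173, 0.985, -0.014], [-0.085, 0.001, -0.996]]
force: [0.6, -0.4, -0.5]
finger_gap: 0.503
finger_force: 10.0
```

```bash
python3 - <<'E'
from plant import get_state
from h import *
np.set_printoptions(precision=4,suppress=True)
s=get_state(); a,y=axis(-10); print(s['joint_positions'])
for x,yy,z in[(568,125,335),(574,165,300),(576,190,260),(576,190,200)]: print(goal([0,0,1],y,[x,yy,z],s)[1:])
E
```

```text
[ 0.0443  0.1755  1.4344 -0.0175  1.4486 -1.3509]
(array([0.0045, 0.0378, 0.0239]), array([0.0589, 4.8627, 0.0217]))
(array([0.0085, 0.0782, 0.0587]), array([0.0589, 4.8627, 0.0217]))
(array([0.0143, 0.1031, 0.0984]), array([0.0589, 4.8627, 0.0217]))
(array([0.0193, 0.103 , 0.1582]), array([0.0589, 4.8627, 0.0217]))
```

>>> {"name": "apply_moves", "arguments": {
  "moves": [
    {"travel":[0.0045,0.038,0.024],"twist":[0,4.9,0],"hand":0.035},
    {"travel":[0.0085,0.075,0.055],"twist":[0,4.9,0],"hand":0.035},
    {"travel":[0.0143,0.103,0.098],"twist":[0,4.9,0],"hand":0.035},
    {"travel":[0.0143,0.103,0.098],"twist":[0,4.9,0],"hand":0.035},
    {"travel":[0.0143,0.103,0.098],"twist":[0,4.9,0],"hand":0.035}
  ]
}}

```text
time: 8.95
tcp_pos: [575.4, 187.3, 260.8]
ee_rot: [[-0.985, 0.174, 0.001], [0.174, 0.985, 0.001], [-0.001, 0.001, -1.0]]
force: [0.1, -0.1, 0.5]
finger_gap: 0.508
finger_force: 10.0
```

```bash
python3 - <<'E'
from plant import get_state,capture
from h import *; import pickle
np.set_printoptions(precision=2,suppress=True)
s=get_state(); d={n:capture(n) for n in("scene","side","wrist")}; d["state"]=s; pickle.dump(d,open("d5.pkl","wb"))
print(s['time'],s['tcp_pos'],s['force'],s['finger_force'],s['finger_gap'],s['ee_rot'])
c=d["wrist"]; im=c["pixels"]; g=cv2.cvtColor(im,cv2.COLOR_RGB2GRAY).astype(float)
old=[[534.6,150.1,8],[555.7,290.3,8],[626.6,279.4,8],[605.4,139.2,8],[576.8,190,46],[587.6,262,46]]
print(np.array([proj(c,p,s) for p in old]))
a=im[120:330,150:430,::-1]; cv2.imwrite("pics/d5.png",cv2.resize(a,(800,600),interpolation=cv2.INTER_CUBIC))
E
```

```text
8.95 [575.42 187.31 260.79] [ 0.08 -0.07  0.47] 10.02674611637703 0.5076589892196376 [[-0.98  0.17  0.  ]
 [ 0.17  0.98  0.  ]
 [-0.    0.   -1.  ]]
[[242.17 144.29]
 [364.08 141.22]
 [361.84 201.14]
 [245.02 203.89]
 [282.38 179.52]
 [349.6  177.83]]
```

View pics/d5.png

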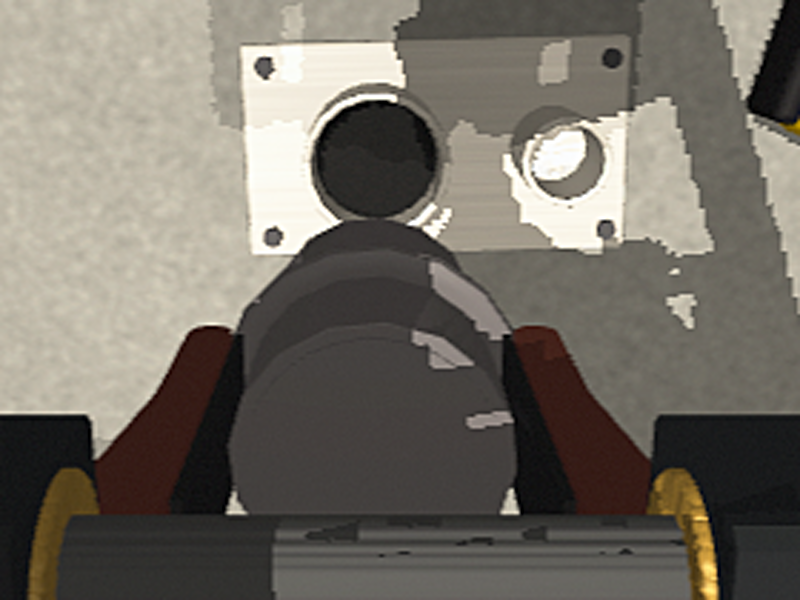

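The hole positions match prediction within 0.7 px, with the wide pocket at crop (377,157). The cap sits about 3 mm toward tool −x from the TCP, so I'll compensate and lower to just above the rim.

>>> {"name": "apply_moves", "arguments": {
  "moves": [
    {"travel":[0.0027,0.0025,0.03],"twist":[0,0,0],"hand":0.035},
    {"travel":[0.0027,0.0025,0.07],"twist":[0,0,0],"hand":0.035},
    {"travel":[0.0027,0.0025,0.11],"twist":[0,0,0],"hand":0.035},
    {"travel":[0.0027,0.0025,0.138],"twist":[0,0,0],"hand":0.035},
    {"travel":[0.0027,0.0025,0.146],"twist":[0,0,0],"hand":0.035},
    {"travel":[0.0027,0.0025,0.146],"twist":[0,0,0],"hand":0.035},
    {"travel":[0.0027,0.0025,0.146],"twist":[0,0,0],"hand":0.035}
  ]
}}

```text
time: 9.98
tcp_pos: [574.2, 190.8, 116.1]
ee_rot: [[-0.985, 0.174, 0.003], [0.174, 0.985, 0.002], [-0.003, 0.002, -1.0]]
force: [0.5, 0.7, -0.2]
finger_gap: 0.504
finger_force: 10.0
```

```bash
python3 - <<'E'
from plant import get_state,capture
from h import *; import pickle
np.set_printoptions(precision=2,suppress=True)
s=get_state(); d={n:capture(n) for n in("scene","side")}; d["state"]=s; pickle.dump(d,open("d6.pkl","wb"))
print(s['time'],s['tcp_pos'],s['force'],s['finger_force'])
T=[]
for n,w in(("scene",40),("side",50)):
    c=d[n]; u,v=proj(c,[576.5,190,60]).astype(int); print(n,u-w,v-w,2*w,"pocket",proj(c,[576.5,190,46]),"mouth",proj(c,[576.5,190,65]))
    T.append(cv2.resize(c["pixels"][v-w:v+w,u-w:u+w,::-1],(400,400),interpolation=cv2.INTER_CUBIC))
cv2.imwrite("pics/d6.png",np.hstack(T))
E
```

```text
9.975 [574.21 190.82 116.07] [ 0.5   0.72 -0.2 ] 10.018095176599644
scene 305 204 80 pocket [344.77 246.63] mouth [345.89 243.46]
side 177 140 100 pocket [227.57 194.59] mouth [227.11 188.38]
```

View pics/d6.png

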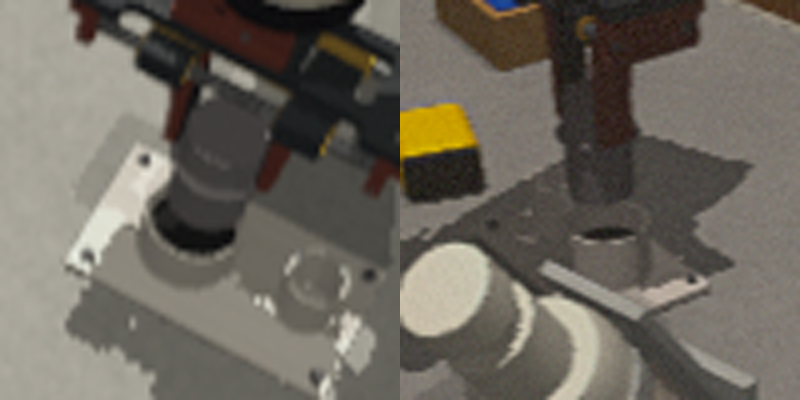

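```bash
python3 - <<'E'
from h import *; import pickle
np.set_printoptions(precision=2,suppress=True,linewidth=200)
d=pickle.load(open("d6.pkl","rb")); d0=pickle.load(open("d0.pkl","rb"))
f=lambda im,r,c:im[r[0]:r[1],c[0]:c[1]].astype(float).mean((0,2)).astype(int)
print("side cols 210..",f(d["side"]["pixels"],(181,184),(210,246)),f(d["side"]["pixels"],(185,188),(210,246)))
print("d0 rim",f(d0["side"]["pixels"],(193,196),(210,246)),f(d0["side"]["pixels"],(197,200),(210,246)),f(d0["side"]["pixels"],(201,203),(210,246)))
print("scene 330..",[f(d["scene"]["pixels"],(r,r+2),(330,365)).tolist() for r in(238,241,244)])
print("d0 scene",[f(d0["scene"]["pixels"],(r,r+2),(325,365)).tolist() for r in(244,247,250)])
for n in("scene","side"):
    R,o=cam(d[n]); print(n,R[:,0],R[:,1],o,"px per mm x,y:",[proj(d[n],np.array([576.5,190,60])+10*e)-proj(d[n],[576.5,190,60]) for e in np.eye(3)[:2]])
E
```

```text
side cols 210.. [117 114 105  87  78  72  74  76  61  47  47  49  51  56  58  46  52  49  50  49  48  49  48  46  44  59  70  70  68  70  71  74  70  71  70  71] [69 82 82 78 77 75 72 82 79 53 47 50 56 61 59 63 58 56 48 48 50 52 44 48 44 58 67 71 73 73 68 69 72 68 68 70]
d0 rim [ 84  85  91  95  91  89  89  93 109 113  87  79  81  83  88  88  89  92  92  93  91  94  92  92  90  85  80 100 130 128 115 112 113 113 115 112] [131 113 102 103  97 101 104  97 109 115 108 104  85  64  53  50  45  43  42  43  43  47  46  60  74  91 103  99  83  89 112 111 111 114 112 114] [164 160 160 164 165 164 167 155 117  78  85  84  88  92  96  92  94  90  89  91  91  96  88  90  86  81  81  75  71 104 150 159 143 123 107 110]
scene 330.. [[198, 197, 200, 214, 217, 214, 200, 198, 189, 100, 64, 81, 74, 67, 61, 60, 59, 59, 60, 59, 59, 59, 57, 57, 57, 57, 40, 34, 35, 35, 44, 68, 72, 71, 72], [198, 203, 212, 216, 197, 186, 149, 112, 76, 56, 54, 54, 58, 72, 79, 80, 78, 74, 71, 71, 71, 70, 65, 65, 62, 62, 53, 46, 48, 65, 72, 74, 72, 72, 72], [198, 198, 197, 193, 131, 88, 49, 26, 33, 52, 55, 56, 56, 57, 58, 57
[... 209 characters left out ...]
109, 194, 196, 192, 175, 165, 155, 151, 151, 151, 150, 149, 148], [209, 208, 208, 208, 207, 207, 206, 202, 125, 177, 121, 51, 37, 37, 37, 37, 37, 37, 37, 37, 37, 37, 37, 37, 37, 36, 63, 84, 157, 194, 204, 205, 205, 205, 206, 197, 192, 175, 163, 153], [207, 207, 207, 207, 207, 208, 208, 150, 93, 84, 160, 152, 79, 42, 38, 37, 36, 37, 37, 38, 37, 37, 36, 36, 36, 37, 38, 131, 185, 202, 205, 205, 206, 206, 207, 206, 206, 206, 206, 206]]
scene [-0.38  0.92  0.01] [ 0.78  0.33 -0.53] [1090.01  192.65  982.8 ] px per mm x,y: [array([-1.08,  3.03]), array([3.51, 1.27])]
side [ 0.7  -0.72  0.  ] [-0.38 -0.37 -0.84] [ -35.63 -593.63  635.5 ] px per mm x,y: [array([ 2.9 , -1.37]), array([-2.45, -1.33])]
```

```bash
python3 - <<'E'
from plant import get_state,capture
from h import *; import pickle
np.set_printoptions(precision=2,suppress=True,linewidth=220)
s=get_state(); c=capture("wrist"); pickle.dump((s,c),open("w7.pkl","wb")); im=c["pixels"].astype(float)
t=np.array(s["tcp_pos"]); R=np.array(s["ee_rot"])
print(s["time"],t,"pocket px",proj(c,[576.5,190,46],s))
q=np.array([576.5,190,46]); h=np.array([-.985,.174,0])
print("rim robot-side inner/outer",proj(c,q+25.5*h,s),proj(c,q+28.5*h,s),"plate edge",proj(c,np.array([580.6,214.7,8])+45*np.array([-.988,.152,0])-25*np.array([.15,.988,0]),s))
print("cap edges dx=0: mouth,flange,top",[proj(c,t+R@np.array(v),s) for v in((22,0,50.4),(27,0,6.4),(22,0,-19.6))])
for u in(276,280,284): print(u,"rows100-240",im[100:240,u-1:u+2].mean((1,2)).astype(int).tolist())
for v in(150,165,175): print("row",v,"cols 235..330",im[v-1:v+2,235:330].mean((0,2)).astype(int).tolist())
E
```

```text
10.075 [573.91 190.9  115.81] pocket px [278.84 220.03]
rim robot-side inner/outer [278.81 183.46] [278.81 179.02] plate edge [277.64 149.  ]
cap edges dx=0: mouth,flange,top [array([279.62, 191.04]), array([279.49, 200.03]), array([279.38, 226.11])]
276 rows100-240 [169, 166, 164, 164, 164, 164, 165, 164, 164, 163, 164, 164, 164, 166, 165, 165, 165, 164, 164, 163, 162, 165, 168, 170, 174, 169, 166, 165, 165, 165, 167, 168, 171, 172, 172, 174, 179, 126, 133, 96, 72, 75, 76, 76, 74, 100, 98, 97, 93, 100, 114, 114, 108, 109, 113, 98, 229, 241, 238, 232, 245, 244, 243, 239, 241, 242, 242, 241, 239, 240, 250, 197, 112, 119, 112, 103, 97, 98, 98, 94, 106, 134, 128, 126, 74, 31, 38, 37, 37, 38, 37, 38, 38, 37, 38, 35, 41, 61, 60, 58, 58, 59, 59, 58, 59, 58, 61, 59, 80, 79, 77, 76, 73, 72, 69, 69, 70, 60, 58, 59, 60, 58, 60, 59, 58, 58, 58, 59, 60, 58, 59, 58, 57, 65, 77, 71, 71, 71, 64, 71]
280 rows100-240 [131, 130, 126, 124, 161, 154, 164, 162, 162, 161, 162, 161, 161, 161, 159, 162, 164, 166, 169, 170, 170, 171, 169, 168, 167, 167, 166, 166, 165, 165, 166, 167, 166, 165, 166, 178, 64, 7
[... 1848 characters left out ...]
120, 119, 120, 120, 121, 120, 121, 121, 120, 121, 120, 121, 120, 121, 121, 121, 121, 122, 121, 121, 122, 121, 121, 122, 121, 122, 121, 122, 122, 122, 122, 123, 123, 122, 122, 122, 122, 123, 123, 123, 123, 122, 123, 123]
row 175 cols 235..330 [237, 237, 237, 237, 237, 237, 237, 237, 237, 237, 237, 236, 236, 236, 236, 236, 236, 236, 236, 236, 236, 238, 240, 239, 212, 179, 170, 159, 136, 121, 124, 126, 128, 128, 129, 129, 128, 128, 130, 125, 114, 102, 96, 98, 99, 98, 99, 98, 98, 99, 97, 98, 98, 97, 96, 95, 96, 96, 99, 101, 105, 111, 115, 117, 116, 116, 116, 117, 116, 117, 117, 117, 116, 116, 117, 116, 117, 117, 117, 117, 116, 117, 117, 117, 117, 117, 117, 117, 117, 117, 117, 118, 117, 117, 118]
```

The wrist image agrees: rim inner edge at row 184 (predicted 183.5), plate edge at row 149 (predicted 149.0), cap mouth edge at row 196. The cap is within 1 mm of the pocket axis. Entering the pocket with a lighter grip.

>>> {"name": "apply_moves", "arguments": {
  "moves": [
    {"travel":[0,-0.0008,0.005],"twist":[0,0,0],"hand":0.035},
    {"travel":[0,-0.0008,0.01],"twist":[0,0,0],"hand":0.035},
    {"travel":[0,-0.0008,0.013],"twist":[0,0,0],"hand":0.035},
    {"travel":[0,-0.0008,0.015],"twist":[0,0,0],"hand":0.035},
    {"travel":[0,-0.0008,0.017],"twist":[0,0,0],"hand":0.035},
    {"travel":[0,-0.0008,0.019],"twist":[0,0,0],"hand":0.035},
    {"travel":[0,-0.0008,0.02],"twist":[0,0,0],"hand":0.035},
    {"travel":[0,-0.0008,0.021],"twist":[0,0,0],"hand":0.035}
  ],
  "squeeze": 6
}}

```text
time: 11.12
tcp_pos: [572.8, 190.0, 93.3]
ee_rot: [[-0.985, 0.174, 0.001], [0.174, 0.985, 0.001], [-0.0, 0.001, -1.0]]
force: [0.2, 0.7, -0.4]
finger_gap: 0.504
finger_force: 6.0
```

>>> {"name": "apply_moves", "arguments": {
  "moves": [
    {"travel":[0,0,0.001],"twist":[0,0,0],"hand":0.035},
    {"travel":[0,0,0.002],"twist":[0,0,0],"hand":0.035},
    {"travel":[0,0,0.003],"twist":[0,0,0],"hand":0.035},
    {"travel":[0,0,0.004],"twist":[0,0,0],"hand":0.035},
    {"travel":[0,0,0.005],"twist":[0,0,0],"hand":0.035},
    {"travel":[0,0,0.006],"twist":[0,0,0],"hand":0.035}
  ]
}}

```text
time: 11.88
tcp_pos: [572.7, 189.9, 87.2]
ee_rot: [[-0.985, 0.174, 0.0], [0.174, 0.985, 0.001], [-0.0, 0.001, -1.0]]
force: [0.1, -0.4, -0.4]
finger_gap: 0.509
finger_force: 6.0
```

Inside the pocket with no rim contact. Now creeping down.

>>> {"name": "apply_moves", "arguments": {
  "moves": [
    {"travel":[0,0,0.0005],"twist":[0,0,0],"hand":0.035},
    {"travel":[0,0,0.001],"twist":[0,0,0],"hand":0.035},
    {"travel":[0,0,0.0015],"twist":[0,0,0],"hand":0.035},
    {"travel":[0,0,0.002],"twist":[0,0,0],"hand":0.035},
    {"travel":[0,0,0.0025],"twist":[0,0,0],"hand":0.035},
    {"travel":[0,0,0.003],"twist":[0,0,0],"hand":0.035},
    {"travel":[0,0,0.0035],"twist":[0,0,0],"hand":0.035},
    {"travel":[0,0,0.004],"twist":[0,0,0],"hand":0.035}
  ]
}}

```text
time: 12.88
tcp_pos: [572.7, 190.0, 83.3]
ee_rot: [[-0.985, 0.174, 0.0], [0.174, 0.985, 0.001], [-0.0, 0.001, -1.0]]
force: [-0.5, 0.9, -0.4]
finger_gap: 0.508
finger_force: 6.0
```

>>> {"name": "apply_moves", "arguments": {
  "moves": [
    {"travel":[0,0,0.0005],"twist":[0,0,0],"hand":0.035},
    {"travel":[0,0,0.001],"twist":[0,0,0],"hand":0.035},
    {"travel":[0,0,0.0015],"twist":[0,0,0],"hand":0.035},
    {"travel":[0,0,0.002],"twist":[0,0,0],"hand":0.035},
    {"travel":[0,0,0.0025],"twist":[0,0,0],"hand":0.035},
    {"travel":[0,0,0.003],"twist":[0,0,0],"hand":0.035}
  ]
}}

```text
time: 13.62
tcp_pos: [572.7, 189.9, 80.3]
ee_rot: [[-0.985, 0.174, 0.0], [0.174, 0.985, 0.001], [-0.0, 0.001, -1.0]]
force: [-0.5, 0.7, 0.5]
finger_gap: 0.505
finger_force: 6.0
```

>>> {"name": "apply_moves", "arguments": {
  "moves": [
    {"travel":[0,0,0.0005],"twist":[0,0,0],"hand":0.035},
    {"travel":[0,0,0.001],"twist":[0,0,0],"hand":0.035},
    {"travel":[0,0,0.0015],"twist":[0,0,0],"hand":0.035},
    {"travel":[0,0,0.002],"twist":[0,0,0],"hand":0.035},
    {"travel":[0,0,0.0025],"twist":[0,0,0],"hand":0.035},
    {"travel":[0,0,0.003],"twist":[0,0,0],"hand":0.035}
  ]
}}

```text
time: 14.38
tcp_pos: [572.7, 190.0, 77.3]
ee_rot: [[-0.985, 0.174, 0.0], [0.174, 0.985, 0.001], [-0.0, 0.001, -1.0]]
force: [-0.3, 0.1, -0.0]
finger_gap: 0.505
finger_force: 6.0
```

>>> {"name": "apply_moves", "arguments": {
  "moves": [
    {"travel":[0,0,0.0005],"twist":[0,0,0],"hand":0.035},
    {"travel":[0,0,0.001],"twist":[0,0,0],"hand":0.035},
    {"travel":[0,0,0.0015],"twist":[0,0,0],"hand":0.035},
    {"travel":[0,0,0.002],"twist":[0,0,0],"hand":0.035},
    {"travel":[0,0,0.0025],"twist":[0,0,0],"hand":0.035},
    {"travel":[0,0,0.003],"twist":[0,0,0],"hand":0.035}
  ]
}}

```text
time: 15.12
tcp_pos: [572.7, 190.0, 74.3]
ee_rot: [[-0.985, 0.174, 0.0], [0.174, 0.985, 0.001], [-0.0, 0.001, -1.0]]
force: [0.4, -0.1, -0.0]
finger_gap: 0.506
finger_force: 6.0
```

>>> {"name": "apply_moves", "arguments": {
  "moves": [
    {"travel":[0,0,0.0005],"twist":[0,0,0],"hand":0.035},
    {"travel":[0,0,0.001],"twist":[0,0,0],"hand":0.035},
    {"travel":[0,0,0.0015],"twist":[0,0,0],"hand":0.035},
    {"travel":[0,0,0.002],"twist":[0,0,0],"hand":0.035},
    {"travel":[0,0,0.0025],"twist":[0,0,0],"hand":0.035},
    {"travel":[0,0,0.003],"twist":[0,0,0],"hand":0.035}
  ]
}}

```text
time: 15.88
tcp_pos: [573.3, 190.1, 73.2]
ee_rot: [[-0.985, 0.174, 0.002], [0.174, 0.985, 0.001], [-0.002, 0.001, -1.0]]
force: [-4.0, -1.0, 18.2]
finger_gap: 0.506
finger_force: 10.8
```

>>> {"name": "apply_moves", "arguments": {
  "moves": [
    {"travel":[0,0,-0.0013],"twist":[0,0,0],"hand":0.035},
    {"travel":[0,0,-0.0015],"twist":[0,0,0],"hand":0.035},
    {"travel":[0,0,-0.0015],"twist":[0,0,0],"hand":0.035}
  ]
}}

```text
time: 16.25
tcp_pos: [573.1, 190.0, 73.3]
ee_rot: [[-0.985, 0.174, 0.001], [0.174, 0.985, 0.001], [-0.001, 0.001, -1.0]]
force: [-1.6, -0.4, 7.7]
finger_gap: 0.506
finger_force: 7.7
```

```bash
python3 - <<'E'
from plant import get_state,capture
from h import *; import pickle
np.set_printoptions(precision=2,suppress=True,linewidth=220)
s=get_state(); c=capture("wrist"); im=c["pixels"].astype(float)
t=np.array(s["tcp_pos"]); R=np.array(s["ee_rot"]); print(s["time"],t,s["force"],s["finger_force"],s["wrist_torque"])
q=np.array([576.5,190,46]); h=np.array([-.985,.174,0])
print("rim robot-side inner/outer",proj(c,q+25.5*h,s)[1],proj(c,q+28.5*h,s)[1])
print("cap edges dx=0: mouth,flange,top",[proj(c,t+R@np.array(v),s)[1] for v in((22,0,50.4),(27,0,6.4),(22,0,-19.6))])
for u in(280,): print(u,"rows160-240",im[160:240,u-1:u+2].mean((1,2)).astype(int).tolist())
E
```

```text
16.25 [573.07 190.04  73.28] [-1.6  -0.44  7.68] 7.704746249838621 [-0.06  0.21  0.03]
rim robot-side inner/outer 199.6513077362986 194.33656792740513
cap edges dx=0: mouth,flange,top [np.float64(191.03264351030336), np.float64(200.0292664204033), np.float64(226.1069032609812)]
280 rows160-240 [120, 121, 127, 129, 124, 123, 123, 124, 123, 122, 126, 124, 123, 121, 122, 125, 127, 127, 124, 123, 123, 126, 123, 101, 101, 103, 104, 102, 105, 105, 105, 104, 105, 105, 103, 97, 144, 137, 131, 132, 93, 55, 61, 63, 62, 60, 65, 73, 86, 83, 82, 79, 78, 76, 73, 73, 72, 61, 63, 62, 62, 63, 63, 62, 62, 62, 61, 63, 62, 62, 63, 62, 61, 73, 81, 75, 76, 76, 72, 71]
```

Floor felt at TCP z ≈ 73.3 mm (mouth ≈ 23 mm below the rim), contact now 7.7 N. Easing off, then releasing.

>>> {"name": "apply_moves", "arguments": {
  "moves": [
    {"travel":[0,0,-0.0005],"twist":[0,0,0],"hand":0.035},
    {"travel":[0,0,-0.0005],"twist":[0,0,0],"hand":0.035},
    {"travel":[0,0,-0.0005],"twist":[0,0,0],"hand":0.035}
  ]
}}

```text
time: 16.68
tcp_pos: [573.0, 190.0, 73.3]
ee_rot: [[-0.985, 0.174, 0.001], [0.174, 0.985, 0.001], [-0.001, 0.001, -1.0]]
force: [0.2, 0.7, 2.2]
finger_gap: 0.508
finger_force: 6.7
```

>>> {"name": "apply_moves", "arguments": {
  "moves": [
    {"travel":[0,0,0],"twist":[0,0,0],"hand":0.05},
    {"travel":[0,0,0],"twist":[0,0,0],"hand":0.065},
    {"travel":[0,0,0],"twist":[0,0,0],"hand":0.0878},
    {"travel":[0,0,0],"twist":[0,0,0],"hand":0.0878},
    {"travel":[0,0,0],"twist":[0,0,0],"hand":0.0878},
    {"travel":[0,0,0],"twist":[0,0,0],"hand":0.0878},
    {"travel":[0,0,0],"twist":[0,0,0],"hand":0.0878}
  ]
}}

```text
time: 17.55
tcp_pos: [572.7, 190.0, 73.3]
ee_rot: [[-0.985, 0.174, 0.0], [0.174, 0.985, 0.001], [-0.0, 0.001, -1.0]]
force: [0.9, -0.2, 0.4]
finger_gap: 1.003
finger_force: 0.0
```

>>> {"name": "apply_moves", "arguments": {
  "moves": [
    {"travel":[0,0,-0.015],"twist":[0,0,0],"hand":0.0878},
    {"travel":[0,0,-0.04],"twist":[0,0,0],"hand":0.0878},
    {"travel":[0,0,-0.07],"twist":[0,0,0],"hand":0.0878},
    {"travel":[0,0,-0.1],"twist":[0,0,0],"hand":0.0878},
    {"travel":[0,0,-0.13],"twist":[0,0,0],"hand":0.0878},
    {"travel":[0,0,-0.13],"twist":[0,0,0],"hand":0.0878},
    {"travel":[0,0,-0.13],"twist":[0,0,0],"hand":0.0878}
  ]
}}

```text
time: 18.42
tcp_pos: [572.2, 189.8, 203.1]
ee_rot: [[-0.985, 0.174, 0.0], [0.174, 0.985, 0.001], [0.0, 0.001, -1.0]]
force: [0.0, -0.3, -0.1]
finger_gap: 0.995
finger_force: 0.0
```

```bash
python3 - <<'E'
from plant import get_state,capture
from h import *; import pickle
np.set_printoptions(precision=2,suppress=True,linewidth=220)
s=get_state(); c=capture("wrist"); im=c["pixels"].astype(int); D=capture("side")["pixels"]
print(s["time"],s["tcp_pos"],s["force"],s["finger_gap"])
C=np.array([576.5,190,0]); k=np.array([0,0,1.])
for z in(93,67): 
    print(z,[proj(c,C+[0,0,z]+22*np.array(v),s) for v in((0,0,0),(-.985,.174,0),(.985,-.174,0),(.174,.985,0),(-.174,-.985,0))])
u,v=proj(c,C+[0,0,93],s).astype(int)
print("row",v,"cols",u-50,im[v-1:v+2,u-50:u+50].mean((0,2)).astype(int).tolist()); print("col",u,"rows",v-60,im[v-60:v+50,u-1:u+2].mean((1,2)).astype(int).tolist())
E
```

```text
18.425 [572.21 189.75 203.1 ] [ 0.02 -0.33 -0.12] 0.9952634384361586
93 [array([280.86, 207.33]), array([280.88, 180.14]), array([280.84, 233.48]), array([308.44, 207.33]), array([253.28, 207.33])]
67 [array([280.78, 199.67]), array([280.8 , 174.62]), array([280.76, 223.84]), array([306.08, 199.67]), array([255.47, 199.67])]
row 207 cols 230 [234, 233, 233, 233, 232, 232, 232, 231, 232, 232, 231, 231, 231, 230, 231, 230, 230, 230, 230, 233, 228, 183, 135, 135, 121, 126, 126, 126, 126, 127, 127, 128, 127, 128, 127, 127, 127, 127, 127, 127, 127, 126, 127, 127, 127, 127, 128, 126, 127, 127, 126, 126, 126, 129, 109, 87, 107, 90, 52, 56, 59, 58, 58, 58, 56, 58, 56, 57, 56, 57, 57, 58, 58, 58, 58, 57, 57, 54, 66, 73, 93, 129, 138, 136, 135, 135, 136, 136, 136, 136, 136, 136, 136, 136, 137, 137, 136, 136, 137, 137]
col 280 rows 147 [219, 215, 217, 214, 217, 215, 209, 213, 219, 217, 214, 224, 186, 86, 98, 102, 102, 47, 254, 234, 166, 29, 81, 82, 72, 96, 91, 67, 45, 44, 50, 44, 52, 60, 59, 54, 57, 55, 55, 55, 54, 55, 53, 74, 70, 63, 138, 132, 131, 130, 129, 128, 128, 129, 127, 127, 126, 127, 127, 126, 127, 126, 120, 156, 150, 151, 153, 153, 161, 84, 90, 92, 94, 79, 81, 81, 81, 81, 81, 81, 81, 81, 79, 94, 94, 75, 92, 89, 87, 89, 90, 90, 84, 85, 85, 87, 89, 89, 89, 90, 91, 91, 90, 88, 88, 89, 88, 86, 86, 86]
```

```bash
python3 -c "
from plant import hand_in
print(hand_in())"
```

```text
the job is handed in; nothing more can be done
None
```

I drew the cap straight off the bottle, set it mouth down on the wide pocket's floor, released it and handed the job in at about 18.5 s. A last wrist picture showed it upright and centred. The wrist force peaked at 18 N as the cap touched the floor, close to the 20 N limit, and `hand_in()` gave no verdict.

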